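# Put the serving things away after the asado

## Task

Put the clean serving things away: pull the spice tray right out, stand every board from the draining stand upright on edge in the tray, one to a slot and right down on the slot floor, and then slide the tray fully home. Nest the vessels by size as well, all upright: the wide steel cup standing in the blue bowl and the tall narrow cup standing inside the wide cup, with the bowl on the counter. Leave the pepper mill, cruets, salt dish and mustard jar where they are.

Things in the scene. Friction and masses are not known exactly. Their poses are not given: they have to be found in the camera images.
- tray (a joint): How far the pull-out spice tray is drawn out of its unit (m): 0 fully home, 0.14 fully out (stop). It slides straight towards the robot side (the unit's own -x), needs about 2 to 4 N, and stays where it is left. It starts anywhere from 0 to 25 mm out.
- unit: Fixed unit the tray slides into, randomly turned. Origin on the counter; x points away from the robot into the unit, y left, z up. A shelf with jars (jar tops 261 mm up) roofs x = 40 to 170 mm, y = -119 to 119 mm, underside 180 mm, top 192 mm up, on two side walls: tray home, the slots lie beneath it and cannot be loaded; tray fully out, they are clear in front.
- tray_pull (a point): Top centre of the tray's pull: steel fin on the middle of the tray's front, 50 mm long along the slide, 14 mm thick across it, 36 mm tall, top 70 mm above the counter; at x = -31 mm of the unit when the tray is home. Moves with the tray, axes as the unit's. The tray's front panel (232 mm wide, top 68 mm up) begins 30 mm behind this point.
- slot1 (a point): Centre of the floor of tray slot 1 (of 4, 44 mm apart; 1 is rightmost seen from the robot). Moves with the tray; axes as the unit's: x along the slot, y across, z up. Groove 16 mm wide, 50 mm deep, 130 mm long between wooden divider blocks, open upwards; floor 14 mm above the counter. At x = 85 mm of the unit when the tray is home.
- slot2 (a point): Centre of the floor of tray slot 2 (of 4, 44 mm apart; 1 is rightmost seen from the robot). Moves with the tray; axes as the unit's: x along the slot, y across, z up. Groove 16 mm wide, 50 mm deep, 130 mm long between wooden divider blocks, open upwards; floor 14 mm above the counter. At x = 85 mm of the unit when the tray is home.
- slot3 (a point): Centre of the floor of tray slot 3 (of 4, 44 mm apart; 1 is rightmost seen from the robot). Moves with the tray; axes as the unit's: x along the slot, y across, z up. Groove 16 mm wide, 50 mm deep, 130 mm long between wooden divider blocks, open upwards; floor 14 mm above the counter. At x = 85 mm of the unit when the tray is home.
- slot4 (a point): Centre of the floor of tray slot 4 (of 4, 44 mm apart; 1 is rightmost seen from the robot). Moves with the tray; axes as the unit's: x along the slot, y across, z up. Groove 16 mm wide, 50 mm deep, 130 mm long between wooden divider blocks, open upwards; floor 14 mm above the counter. At x = 85 mm of the unit when the tray is home.
- stand: Fixed steel draining stand (278 x 100 mm base). Origin at the centre of its underside, x away from the robot along the row, z up; random yaw. Four places at x = -83, -21, 41, 103 mm, floors 22 mm up; in each a board may lean about 0.35 rad from upright, top edge towards the stand's -x, in a sloping slot 13.4 mm wide whose walls reach 43 mm up the board from its foot.
- board1: Flat wooden serving board, 110 mm long (its x), 10 mm thick (its y), 120 mm tall (its z), about 95 g. Origin at the centre of its lower edge. Starts leaning in one of the stand's places; all boards are alike and may be absent.
- board2: Flat wooden serving board, 110 mm long (its x), 10 mm thick (its y), 120 mm tall (its z), about 95 g. Origin at the centre of its lower edge. Starts leaning in one of the stand's places; all boards are alike and may be absent.
- board3: Flat wooden serving board, 110 mm long (its x), 10 mm thick (its y), 120 mm tall (its z), about 95 g. Origin at the centre of its lower edge. Starts leaning in one of the stand's places; all boards are alike and may be absent.
- board4: Flat wooden serving board, 110 mm long (its x), 10 mm thick (its y), 120 mm tall (its z), about 95 g. Origin at the centre of its lower edge. Starts leaning in one of the stand's places; all boards are alike and may be absent.
- bowl: Blue ceramic bowl, 148 mm across the rim, 50 mm tall, 5 mm wall, 450 g; flat inner floor 6 mm up, about 80 mm across, sides flaring. Origin at the centre of its underside, z up.
- wide_cup: Wider, shorter stainless cup, slightly conical: 66 mm across the rim, 56 mm across the foot, 60 mm tall, 3 mm wall, inner floor 4 mm up, 120 g. Origin at the centre of its underside, z up (open end).
- tall_cup: Narrower, taller stainless cup, slightly conical: 50 mm across the rim, 41 mm across the foot, 88 mm tall, 110 g. Origin at the centre of its underside, z up (open end).
- pepper_mill: Wooden pepper mill, 56 mm wide, 155 mm tall, standing; not to be disturbed. Origin under its centre.
- cruet1: Small glass chimichurri cruet with screw cap, 52 mm wide, 125 mm tall, standing; not to be disturbed. Origin under its centre.
- cruet2: Small glass chimichurri cruet with screw cap, 52 mm wide, 125 mm tall, standing; not to be disturbed. Origin under its centre.
- salt_dish: Terracotta salt dish, 70 mm wide, 35 mm tall; not to be disturbed. Origin under its centre.
- mustard_jar: Glass mustard jar with lid, 60 mm wide, 90 mm tall; not to be disturbed. Origin under its centre.
There are look-alikes about, which are no part of the job. Leave any orange look-alike of the board3 alone.

How it is judged:
By the outcome, as a careful person would: the job done as asked, in the order asked, and still so for the second after the job is handed in, with the robot touching nothing.
Of board1, board2, board3, board4 only 2 to 4 are there at a start; the rules pass over those that are not, and their reading is None.
At some moment in a run one of bowl, wide_cup may be knocked a few centimetres aside while the robot is not near it.
It also fails if it takes over 210 s, if anything falls off the work surface, if the arm or the gripper's body presses on something with over 40 N, if the wrist force passes 120 N, or if a joint passes its speed limit or range.

## Robot

A 7-joint arm with a two-finger parallel gripper is mounted at the origin on the work surface. World frame = base frame: x ahead of the robot, y to its left, z up, the work surface at z = 0. Lengths are in m, angles in rad, forces in N, time in s.
With the tool pointing down it reaches from about 0.4 to 0.875 m from the base axis. Payload 19.3 kg.
Tool frame: the origin (TCP) lies at the very end of the fingers, on their centre line; the grasp point (between the pads) lies bot.pinch_z behind it (bot.pinch_z is the distance from the TCP to the grasp point, in m); z points along the fingers, y is the line along which they close (so a half turn about z gives the same grasp; the last joint's range is limited). The gripper opens to 85 mm and grips with 20 to 120 N. Pads are 22 mm wide; open, the fingers measure 114 mm over their backs; the gripper's body (76 mm by 85 mm) begins 54 mm behind the grasp point. The pads swing forward as they close: fully open they stand 13 mm farther back than shut.
Start: joints at [1.067, 0.521, -0.036, 1.599, 0.021, 1.021, -0.113], TCP at [0.263, -0.567, 0.231] pointing down, gripper open.
Joint ranges: [-2.91, 2.91], [-0.3, 2.13], [-1.5, 1.42], [0.17, 2.43], [-1.26, 4.41], [0.16, 1.93], [-2.52, 2.52]. Speed limits (rad/s): [1.89, 1.89, 2.39, 2.39, 3.01, 3.01, 3.01].

## Interface

Orientations are given as [roll, pitch, yaw] about the fixed x, y, z axes, in that order (R = Rz(yaw) Ry(pitch) Rx(roll)).
In Python, from workcell import bot, grab_frame, ticket gives the robot as it stands.
- The arm moves only by the tool arm_command, never from a script. Its argument "commands" is a list of rows, each a list of 3 entries, a list of its own where there are three numbers: the shift along the world's x, y, z in mm, then the turn about the world's z in rad, then the gripper command: -1 is fully open, 1 is shut, values between are in proportion. In form: [[[tx, ty, tz], roll, fingers], ...]. A call has 1 to 20 rows; each row shifts and turns the commanded pose from where the row before left it; what a row does not reach is not made up. A row lasts 1/10 s, in which the tool goes at most 50 mm and 8.59 degrees, less where a joint would pass 70% of its speed; a pose out of reach is approached as far as the arm can. A call with a gripper value outside its range is refused whole. The fingers move at their own pace and stop on an object; "newtons" is the grip in N (left out, the last holds). Time passes only in rows, so rows that do not move let the fingers close. It gives the time, the measured TCP pose, the force, the opening and the grip force at its end, in the units of the state.
- bot.observe(): the state, without advancing time (a new reading comes with each control period).
- grab_frame(name): name is "scene" or "side" or "wrist"; returns a dict with "image" (400x640x3 uint8, red, green, blue), "vertical_fov" (degrees; the focal length in pixels is half the picture's height over the tangent of half this angle, whatever the lens; pixels are square), "cx", "cy" (the principal point, pixels), "R" (3x3) and "t" (3): a world point X has camera coordinates R X + t. Camera axes: x right, y down, z forward; pixel columns grow to the right and rows downward; lengths in m; the calibration is good to about 2 mm. A picture is of the moment at which its call begins. There is no depth.
- ticket.job_done(): hands the job in; it is judged then, once.
The state is a dict: "clock": time; "qpos": joint angles; "qd": joint speeds; "joint_efforts": joint torques, N m; "position": TCP position; "tool_rot": TCP orientation; "force": force on the tool from outside, world axes, zero at the start; "moment": the same for the moment, N m; "grip_width": finger opening in m; "finger_force": force on a finger pad.
Only numpy, scipy, OpenCV 4.12 (cv2) and the standard library are available. Lean on these libraries where they do the work, as an engineer would, in place of code of your own. Each camera call takes 0.05 s, during which the arm holds its last target. There are 200 camera calls.

## Working session

There is one attempt and no reset: what is moved stays moved. The work goes in short steps, Python scripts to look and compute and a tool call to move; the robot and the scene stay as the last step left them, time stands still between calls to the robot, and variables do not carry over. Pictures are saved under pics/ and viewed, at most 14 in all, crops included, and the job is handed in when it is done.

Besides the shell and the picture viewer there is one more tool, called after "Call:" by a JSON object that holds its "method" and its "body", one argument or row to a line. arm_command: Moves the arm, as the interface text tells. Its arguments: {"type":"object","properties":{"commands":{"type":"array"},"newtons":{"type":"number"}},"required":["commands"]}

```bash
mkdir -p pics; ls
cat > h.py <<'E'
import numpy as np, cv2
from workcell import bot, grab_frame, ticket
def cam(n,save=None):
    f=grab_frame(n)
    f['f']=f['image'].shape[0]/2/np.tan(np.radians(f['vertical_fov'])/2)
    f['R']=np.array(f['R']);f['t']=np.array(f['t'])
    if save: cv2.imwrite('pics/'+save,f['image'][:,:,::-1])
    return f
def w(f,u,v,z):
    d=f['R'].T@np.array([(u-f['cx'])/f['f'],(v-f['cy'])/f['f'],1]); c=-f['R'].T@f['t']
    return c+d*(z-c[2])/d[2]
def px(f,P):
    c=np.atleast_2d(P)@f['R'].T+f['t']; return np.c_[c[:,0]/c[:,2]*f['f']+f['cx'],c[:,1]/c[:,2]*f['f']+f['cy']]
E
python3 - <<'E'
from h import *
import pickle
s=bot.observe();print(s,bot.pinch_z)
fs={n:cam(n,n+'0.png') for n in('scene','side','wrist')}
pickle.dump(fs,open('f0.pkl','wb'))
for n,f in fs.items(): print(n,f['f'],f['cx'],f['cy'],-f['R'].T@f['t'],f['R'])
E
```

```text
pics
{'clock': 0.0, 'qpos': array([ 1.06678676,  0.52203938, -0.03630906,  1.60000694,  0.02121978,
        1.0211067 , -0.11279315]), 'qd': array([ 5.30609953e-05,  2.99243821e-04, -8.43577549e-04, -1.18418631e-03,
       -1.54331768e-03, -1.56126405e-03,  1.17838933e-03]), 'joint_efforts': array([-5.57930198e-04, -9.27104115e+01,  1.97979636e+00, -3.69932163e+01,
        1.78742077e-02,  8.14939354e-03, -8.08530262e-05]), 'position': array([ 0.2625132 , -0.56681779,  0.23071052]), 'tool_rot': array([-3.14042287e+00,  1.10295667e-04,  4.33800928e-01]), 'force': array([0.76564258, 0.59379772, 0.66433813]), 'moment': array([-0.0365236 ,  0.04404377, -0.0366096 ]), 'finger_force': 0.0, 'grip_width': 0.0850775692636353} 0.0187
scene 435.46044536860717 313.77757045582115 197.8243411011428 [0.25344954 0.33125031 1.25486453] [[-0.83251334 -0.55396638 -0.00654129]
 [-0.52259858  0.78918259 -0.32261673]
 [ 0.1838811  -0.26516426 -0.94650708]]
side 374.0490958514596 317.6088156863946 200.85444112917548 [ 0.36429861 -0.61486048  0.8558558 ] [[ 9.79360425e-01 -2.02120353e-01  7.21660436e-04]
 [-1.55635308e-01 -7.56388741e-01 -6.35337488e-01]
 [ 1.28960493e-01  6.22112076e-01 -7.72234262e-01]]
wrist 305.3650803469308 317.8919702124292 201.294949098076 [ 0.33624238 -0.53210512  0.37391129] [[ 0.42076649 -0.90716833 -0.00108562]
 [-0.86064783 -0.39956689  0.31564475]
 [-0.2867767  -0.1318784  -0.94887682]]
```

View pics/scene0.png

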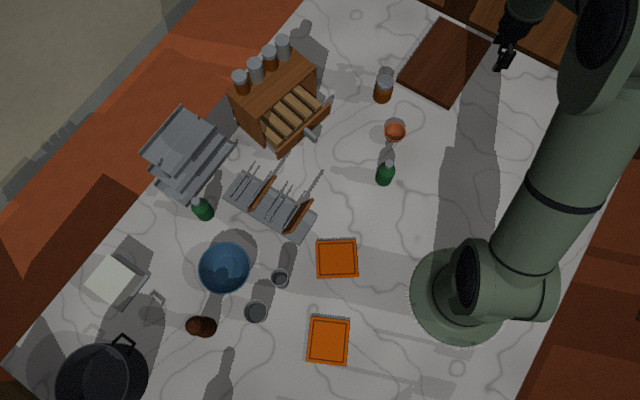

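View pics/side0.png

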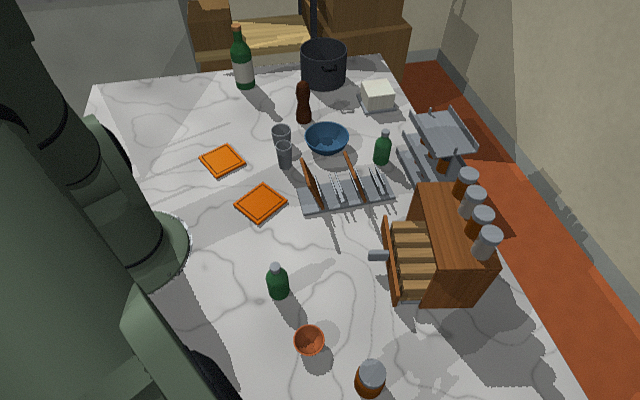

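The scene picture shows the unit at (275,100) with its pull at (312,133), and the stand at (270,205) with two boards at (260,190) and (298,215). The bowl is at (224,268), the tall cup at (280,278) and the wide cup at (256,312). The flat orange look-alikes are at (337,258) and (328,340).

Run:
```python
import cv2,numpy as np
a=cv2.imread('pics/scene0.png')[30:250,180:345];b=cv2.imread('pics/side0.png')[120:320,270:510]
cv2.imwrite('pics/c1.png',cv2.resize(a,None,fx=2.7,fy=2.7,interpolation=cv2.INTER_CUBIC))
cv2.imwrite('pics/c2.png',cv2.resize(b,None,fx=3,fy=3,interpolation=cv2.INTER_CUBIC))
```

```text
(no output)
```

View pics/c1.png

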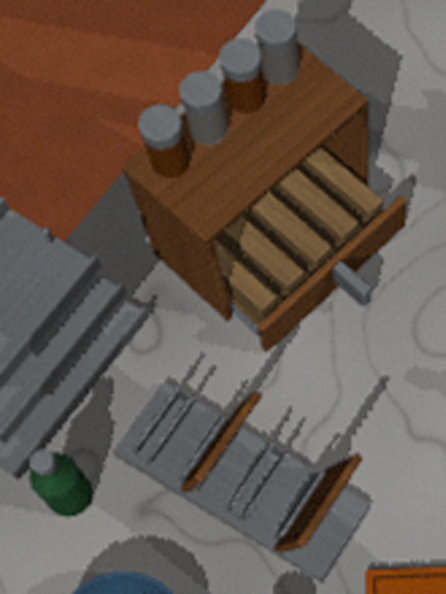

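View pics/c2.png

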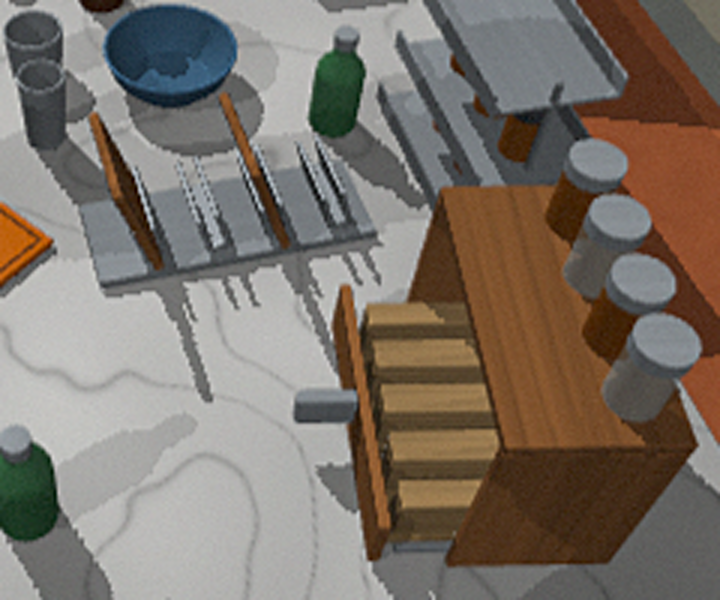

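Both crops show exactly two boards, in stand places 1 and 3, leaning towards the robot end. Places 2 and 4 are empty. In c1 the unit's roof corners are at (210,238), (368,100) and (128,172), and the fin is at (335–370, 268–295). Candidates for "board":
- stand (260,190): brown, leaning, a real board
- stand (298,215): brown, leaning, a real board
- (337,258): flat orange look-alike, leave alone
- (328,340): flat orange look-alike, leave alone

The steel rack at (185,150) is also a decoy, not the wooden unit.

```bash
cat > fit.py <<'E'
from h import *
import pickle
from scipy.optimize import least_squares
fs=pickle.load(open('f0.pkl','rb'));S,D=fs['scene'],fs['side']
sc=lambda u,v:np.array([180+u/2.7,30+v/2.7]); sd=lambda u,v:np.array([270+u/3,120+v/3])
def pose(p,P):
    c,s=np.cos(p[2]),np.sin(p[2]);P=np.asarray(P,float)
    return np.c_[p[0]+c*P[:,0]-s*P[:,1],p[1]+s*P[:,0]+c*P[:,1],P[:,2]]
def fit(obs,p0):
    # obs: (cam, pixel, local)
    def r(p): return np.concatenate([(px(c,pose(p,[l]))[0]-q) for c,q,l in obs])
    o=least_squares(r,p0,loss='soft_l1'); return o.x,r(o.x).reshape(-1,2).round(1).tolist()
if __name__=='__main__':
    g=w(S,*sc(280,190),.15)
    U=[(S,sc(210,238),(.04,.119,.192)),(S,sc(368,100),(.04,-.119,.192)),(S,sc(128,172),(.17,.119,.192)),
       (D,sd(442,187),(.04,.119,.192)),(D,sd(505,447),(.04,-.119,.192)),(D,sd(692,447),(.17,-.119,.192))]
    u,e=fit(U,[g[0],g[1],np.arctan2(*(w(S,*sc(128,172),.192)-w(S,*sc(210,238),.192))[1::-1])]);print('unit',u,e)
    g=w(S,*sc(242,477),.0)
    hz=.006
    b=[(S,sc(165,378),(.139,-.05,hz)),(S,sc(115,450),(.139,.05,hz)),(S,sc(320,578),(-.139,.05,hz)),(S,sc(370,500),(-.139,-.05,hz)),
       (D,sd(100,283),(-.139,-.05,hz)),(D,sd(378,235),(.139,-.05,hz)),(D,sd(80,205),(-.139,.05,hz))]
    s,e=fit(b,[g[0],g[1],np.arctan2(*(w(S,*sc(140,414),0)-w(S,*sc(345,540),0))[1::-1])]);print('stand',s,e)
    inv=lambda p,P:[np.cos(p[2])*(P[0]-p[0])+np.sin(p[2])*(P[1]-p[1]),-np.sin(p[2])*(P[0]-p[0])+np.cos(p[2])*(P[1]-p[1])]
    for q in ((355,458),(278,548),(256,395),(186,488)):
        P=w(S,*sc(*q),.136);print('board top',P.round(3),np.round(inv(s,P),3))
    for c,q in ((S,sc(340,264)),(S,sc(365,297)),(D,sd(297,397)),(D,sd(352,395))):
        P=w(c,*q,.07);print('fin',P.round(3),np.round(inv(u,P),3))
    for n,q,z in (('bowl',(224,266),.05),('tall',(280,276),.088),('wide',(257,308),.06)):print(n,w(S,*q,z).round(3))
    for n,q,z in (('bowl',(327,137),.05),('tall',(284,148),.088),('wide',(281,130),.06)):print(n,w(D,*q,z).round(3))
E
python3 fit.py
```

```text
unit [ 0.65497451 -0.17938775 -0.17960145] [[-0.7, 1.5], [0.7, -0.5], [-2.2, -2.4], [-2.5, -0.4], [-0.9, 1.2], [1.4, -0.2]]
stand [0.59386668 0.07841864 0.02067032] [[-0.1, 0.4], [-0.7, -0.5], [-0.0, 0.2], [-0.3, 1.3], [0.1, 1.0], [-0.4, 0.4], [0.2, 1.2]]
board top [0.473 0.026 0.136] [-0.122 -0.05 ]
board top [0.484 0.144 0.136] [-0.108  0.068]
board top [0.595 0.025 0.136] [ 0.    -0.054]
board top [0.596 0.145 0.136] [0.004 0.066]
fin [ 0.628 -0.175  0.07 ] [-0.027 -0.   ]
fin [ 0.582 -0.156  0.07 ] [-0.076  0.01 ]
fin [ 0.586 -0.167  0.07 ] [-0.07  0.  ]
fin [ 0.63  -0.174  0.07 ] [-0.025  0.001]
bowl [0.585 0.298 0.05 ]
tall [0.433 0.238 0.088]
wide [0.44  0.339 0.06 ]
bowl [0.583 0.291 0.05 ]
tall [0.435 0.226 0.088]
wide [0.441 0.344 0.06 ]
```

Call:
{"method": "arm_command", "body": {
  "commands": [
    [[19, 22, 0], 0.14, 0],
    [[19, 22, 0], 0.14, 0],
    [[19, 22, 0], 0.14, 0],
    [[19, 22, 0], 0.14, 0],
    [[19, 22, 0], 0.14, 0],
    [[19, 22, 0], 0.14, 0],
    [[19, 22, 0], 0.14, 0],
    [[19, 22, 0], 0.14, 0],
    [[19, 22, 0], 0.14, 0],
    [[19, 22, 0], 0.14, 0],
    [[19, 22, 0], 0.14, 0],
    [[19, 22, 0], 0.14, 0],
    [[19, 22, 0], 0.14, 0],
    [[19, 22, 0], 0.14, 0],
    [[19, 22, 0], 0.14, 0],
    [[19, 22, 0], 0.14, 0],
    [[19, 22, 0], 0.14, 0],
    [[19, 22, 0], 0.14, 0],
    [[0, 0, -35], 0, 0],
    [[0, 0, -35], 0, 0]
  ]
}}

```text
clock: 2.15
position: [0.6054, -0.1703, 0.1606]
tool_rot: [3.141, 0.001, 2.955]
force: [0.5, -0.8, -0.7]
grip_width: 0.0426
finger_force: 0.0
```

Run:
```python
from h import *
s=bot.observe();print(s['clock'],s['position'],s['tool_rot'],s['qpos'],s['grip_width'])
f=cam('wrist','w1.png');print(px(f,[[.607,-.170,.07]]))
import pickle;pickle.dump(f,open('w1.pkl','wb'))
```

```text
2.15 [ 0.60535712 -0.17029384  0.16062393] [3.14128247e+00 1.33759903e-03 2.95523402e+00] [ 0.61129784  0.68270158 -0.66392374  1.63075411  0.48139631  0.99606045
  1.17403202] 0.042635913639742944
[[317.54714648 207.06955932]]
```

View pics/w1.png

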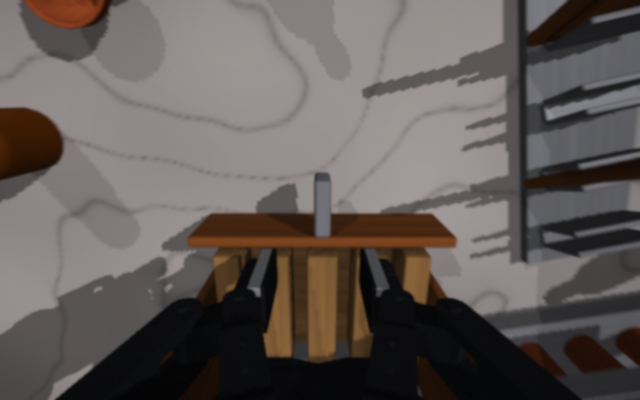

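The wrist view shows the fin at (322,172–237), centred between the fingers and squared up with the panel.

Call:
{"method": "arm_command", "body": {
  "commands": [
    [[0, 3, -30], 0, 0],
    [[0, 0, -30], 0, 0],
    [[0, 0, -30], 0, 0],
    [[0, 0, -20], 0, 0],
    [[0, 0, -10], 0, 0],
    [[0, 0, 0], 0, 1],
    [[0, 0, 0], 0, 1],
    [[0, 0, 0], 0, 1],
    [[0, 0, 0], 0, 1],
    [[0, 0, 0], 0, 1],
    [[0, 0, 0], 0, 1]
  ],
  "newtons": 30
}}

```text
clock: 3.3
position: [0.6055, -0.1668, 0.0426]
tool_rot: [3.14, 0.002, 2.955]
force: [2.3, 6.6, -6.5]
grip_width: 0.0132
finger_force: 34.2
```

Call:
{"method": "arm_command", "body": {
  "commands": [
    [[-10, 1.8, 0], 0, 1],
    [[-10, 1.8, 0], 0, 1],
    [[-10, 1.8, 0], 0, 1],
    [[-10, 1.8, 0], 0, 1],
    [[-10, 1.8, 0], 0, 1],
    [[-10, 1.8, 0], 0, 1],
    [[-10, 1.8, 0], 0, 1],
    [[-10, 1.8, 0], 0, 1],
    [[-10, 1.8, 0], 0, 1],
    [[-10, 1.8, 0], 0, 1],
    [[-10, 1.8, 0], 0, 1],
    [[-6, 1.1, 0], 0, 1],
    [[-4, 0.7, 0], 0, 1],
    [[-3, 0.5, 0], 0, 1],
    [[0, 0, 0], 0, 1]
  ]
}}

```text
clock: 4.8
position: [0.4881, -0.1444, 0.0437]
tool_rot: [3.137, 0.012, 2.956]
force: [29.9, 8.7, -17.7]
grip_width: 0.0131
finger_force: 31.3
```

Call:
{"method": "arm_command", "body": {
  "commands": [
    [[3, 0, 0], 0, 0.3],
    [[0, 0, 0], 0, 0],
    [[0, 0, 0], 0, 0],
    [[0, 0, 30], 0, 0],
    [[0, 0, 50], 0, 0],
    [[0, 0, 50], 0, 0],
    [[0, 0, 46], 0, 0],
    [[-1, 23, 0], -0.1365, 0],
    [[-1, 23, 0], -0.1365, 0],
    [[-1, 23, 0], -0.1365, 0],
    [[-1, 23, 0], -0.1365, 0],
    [[-1, 23, 0], -0.1365, 0],
    [[-1, 23, 0], -0.1365, 0],
    [[-1, 23, 0], -0.1365, 0],
    [[-1, 23, 0], -0.1365, 0],
    [[-1, 23, 0], -0.1365, 0],
    [[-1, 23, 0], -0.1365, 0]
  ]
}}

```text
clock: 6.5
position: [0.4743, 0.0847, 0.2176]
tool_rot: [3.142, 0.0, 1.583]
force: [0.1, -0.2, 0.8]
grip_width: 0.0426
finger_force: 0.0
```

Run:
```python
from h import *
s=bot.observe();print(s['clock'],s['position'],s['tool_rot'],s['qpos'],s['grip_width'])
f=cam('wrist','w2.png')
g=cam('scene');d=cam('side')
import pickle;pickle.dump((f,g,d),open('w2.pkl','wb'))
m=np.zeros((500,800,3),np.uint8)
m[:400,:400]=f['image'][:,120:520];m[:400,400:800]=cv2.resize(g['image'][40:240,190:390],(400,400))
cv2.imwrite('pics/m2.png',m[:400,:,::-1])
```

```text
6.5 [0.47425552 0.08466181 0.21758135] [3.14157597e+00 3.69596027e-04 1.58287482e+00] [ 0.12258282  0.35047491 -0.52839626  1.96166911  0.2256832   0.88684676
 -0.51094542] 0.042645236766401584
```

View pics/m2.png

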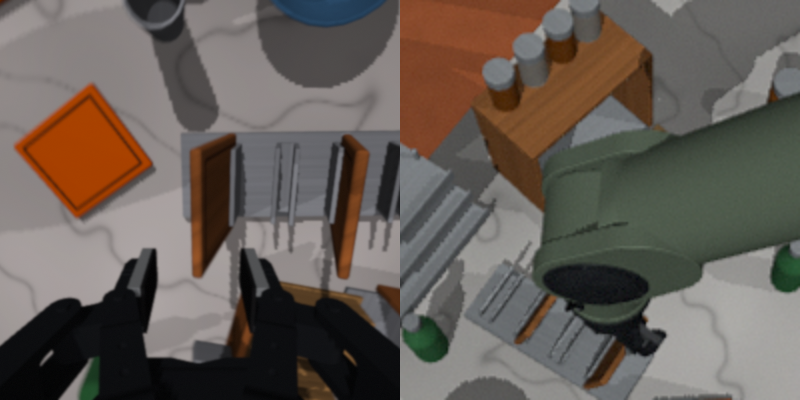

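The wrist view shows board 1's top edge at columns 192–205 of the crop, running from row 152 to 272. Board 3's is at columns 345–365, rows 137–275.

Run:
```python
from h import *
import pickle
f,g,d=pickle.load(open('w2.pkl','rb'))
for q in ((192,152),(195,273),(204,266),(343,137),(340,275),(351,276)): print(q,w(f,q[0]+120,q[1],.135).round(4))
# predicted board corners with stand pose
from fit import pose
s=np.array([.5939,.0784,.0207])
for x0 in(-.083,.041):
  L=[]
  for y in(-.055,.055):
    for t in(-.005,.005):
      L.append([x0+t*np.cos(.35)-.12*np.sin(.35),y,.022+t*np.sin(.35)+.12*np.cos(.35)])
  P=pose(s,L);print(P.round(4).tolist(),(px(f,P)-[120,0]).round(0).tolist())
```

```text
(192, 152) [0.4695 0.1298 0.135 ]
(195, 273) [0.4727 0.0277 0.135 ]
(204, 266) [0.4802 0.0345 0.135 ]
(343, 137) [0.5792 0.1421 0.135 ]
(340, 275) [0.5954 0.0274 0.135 ]
(351, 276) [0.6048 0.0265 0.135 ]
[[0.4662, 0.0207, 0.133], [0.4756, 0.0209, 0.1364], [0.4639, 0.1307, 0.133], [0.4733, 0.1309, 0.1364]] [[187.0, 279.0], [198.0, 281.0], [185.0, 150.0], [197.0, 151.0]]
[[0.5902, 0.0233, 0.133], [0.5996, 0.0235, 0.1364], [0.5879, 0.1333, 0.133], [0.5973, 0.1335, 0.1364]] [[332.0, 278.0], [345.0, 280.0], [352.0, 149.0], [367.0, 150.0]]
```

Call:
{"method": "arm_command", "body": {
  "commands": [
    [[5, -6, -30], 0, 0],
    [[0, 0, -30], 0, 0],
    [[0, 0, -30], 0, 0],
    [[0, 0, -24], 0, 0],
    [[0, 0, 0], 0, 1],
    [[0, 0, 0], 0, 1],
    [[0, 0, 0], 0, 1],
    [[0, 0, 0], 0, 1],
    [[0, 0, 0], 0, 1],
    [[0, 0, 0], 0, 1],
    [[0, 0, 0], 0, 1]
  ],
  "newtons": 25
}}

```text
clock: 7.75
position: [0.4819, 0.0779, 0.1055]
tool_rot: [3.137, -0.001, 1.589]
force: [7.8, -0.1, -3.8]
grip_width: 0.0173
finger_force: 23.0
```

Call:
{"method": "arm_command", "body": {
  "commands": [
    [[-1.7, 0, 4.7], 0, 1],
    [[-1.7, 0, 4.7], 0, 1],
    [[-1.7, 0, 4.7], 0, 1],
    [[-1.7, 0, 4.7], 0, 1],
    [[-1.7, 0, 4.7], 0, 1],
    [[-1.7, 0, 4.7], 0, 1],
    [[-1.7, 0, 4.7], 0, 1],
    [[-1.7, 0, 4.7], 0, 1],
    [[-1.7, 0, 4.7], 0, 1],
    [[-1.7, 0, 4.7], 0, 1],
    [[-1, 0, 10], 0, 1]
  ]
}}

```text
clock: 8.85
position: [0.4613, 0.0777, 0.1612]
tool_rot: [-3.141, 0.0, 1.589]
force: [0.2, 0.7, -0.6]
grip_width: 0.0098
finger_force: 29.1
```

Call:
{"method": "arm_command", "body": {
  "commands": [
    [[0, 0, 25], 0, 1],
    [[0, 0, 30], 0, 1],
    [[0, 0, 25], 0, 1],
    [[14, -16, 0], 0.124, 1],
    [[14, -16, 0], 0.124, 1],
    [[14, -16, 0], 0.124, 1],
    [[14, -16, 0], 0.124, 1],
    [[14, -16, 0], 0.124, 1],
    [[14, -16, 0], 0.124, 1],
    [[14, -16, 0], 0.124, 1],
    [[14, -16, 0], 0.124, 1],
    [[14, -16, 0], 0.124, 1],
    [[14, -16, 0], 0.124, 1],
    [[13, -18, 0], 0.127, 1],
    [[0, 0, 0], 0, 1],
    [[0, 0, 0], 0, 1]
  ],
  "newtons": 40
}}

```text
clock: 10.45
position: [0.6143, -0.1002, 0.2408]
tool_rot: [3.141, -0.001, 2.954]
force: [0.2, 0.9, -0.3]
grip_width: 0.0095
finger_force: 43.2
```

Run:
```python
from h import *
s=bot.observe();print(s['clock'],s['position'],s['tool_rot'],s['grip_width'],s['qpos'])
fs=[cam(n) for n in('wrist','side','scene')]
import pickle;pickle.dump(fs,open('w3.pkl','wb'))
m=np.zeros((600,800,3),np.uint8)
m[:400,:640]=fs[0]['image'];
m[400:600,:320]=fs[1]['image'][100:300,290:610]
m[400:600,320:640]=fs[2]['image'][50:250,200:520]
cv2.imwrite('pics/m3.png',m[:,:640,::-1])
```

```text
10.45 [ 0.61429895 -0.1002115   0.24076105] [ 3.14120612e+00 -5.36217741e-04  2.95411239e+00] 0.00945112485080929 [ 0.54857054  0.59953334 -0.74096494  1.56957773  0.43135536  1.14281014
  1.09607699]
```

View pics/m3.png

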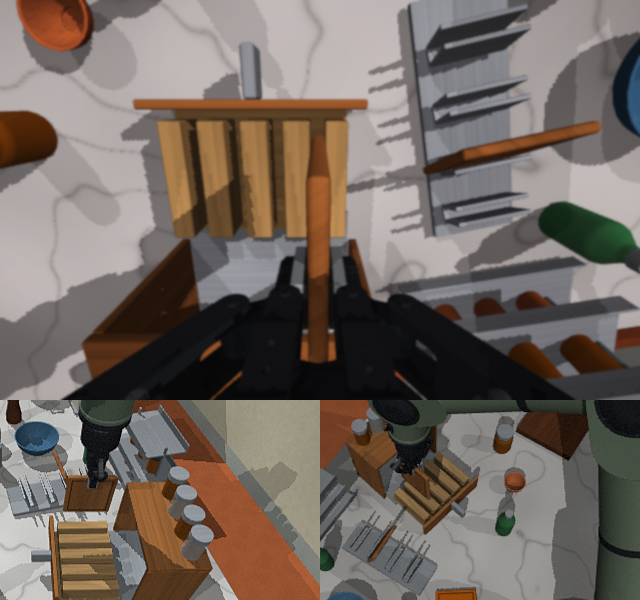

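Run:
```python
from h import *
import pickle
f=pickle.load(open('w3.pkl','rb'))[0]
cv2.imwrite('pics/c4.png',cv2.resize(f['image'][90:250,130:375,::-1],None,fx=3.2,fy=3.2,interpolation=cv2.INTER_CUBIC))
```

```text
(no output)
```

View pics/c4.png

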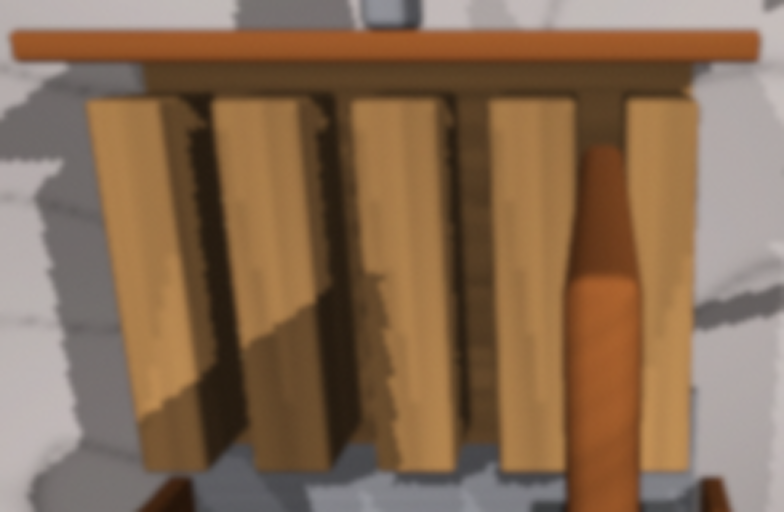

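Crop c4 shows slot gaps at row 98, centred at 188, 326, 465 and 602. At row 470 they are at 232, 354, 478 and about 602. The board's bottom end is at (603,147).

Run:
```python
from h import *
import pickle
f=pickle.load(open('w3.pkl','rb'))[0]
W=lambda c,r,z:w(f,130+c/3.2,90+r/3.2,z)
for a,b in((188,232),(326,354),(465,478),(602,602)):
    A,B=W(a,98,.064),W(b,470,.064);print(A.round(4),B.round(4),((A+B)/2).round(4),np.arctan2(*(B-A)[1::-1]).round(3),np.hypot(*(B-A)[:2]).round(3))
A,B=W(12,32,.068),W(760,32,.068);print(A,B,np.arctan2(*(A-B)[[0,1]]))
# board end: top corner z=zt, bottom zb directly below
s=bot.observe();p=s['position'];y=s['tool_rot'][2]
c=p[:2]+.055*np.array([np.cos(y),np.sin(y)])
for z in(.13,.14,.145,.15,.155,.16): print(z,((px(f,[[*c,z]])[0]-[130,90])*3.2).round(0), ((px(f,[[*c,z+.12]])[0]-[130,90])*3.2).round(0))
```

```text
[ 0.5298 -0.2167  0.064 ] [ 0.6565 -0.242   0.064 ] [ 0.5931 -0.2294  0.064 ] -0.197 0.129
[ 0.538  -0.1737  0.064 ] [ 0.6646 -0.1991  0.064 ] [ 0.6013 -0.1864  0.064 ] -0.197 0.129
[ 0.5461 -0.1304  0.064 ] [ 0.6729 -0.1554  0.064 ] [ 0.6095 -0.1429  0.064 ] -0.195 0.129
[ 0.5542 -0.0877  0.064 ] [ 0.6811 -0.1117  0.064 ] [ 0.6177 -0.0997  0.064 ] -0.187 0.129
[ 0.50104535 -0.26195161  0.068     ] [ 0.54372815 -0.03639534  0.068     ] -2.954570637664901
0.13 [601. 139.] [600. 228.]
0.14 [601. 143.] [600. 242.]
0.145 [601. 145.] [600. 250.]
0.15 [601. 148.] [600. 259.]
0.155 [601. 150.] [600. 269.]
0.16 [601. 153.] [600. 279.]
```

Call:
{"method": "arm_command", "body": {
  "commands": [
    [[3.5, 0.5, -25], 0, 1],
    [[0, 0, -25], 0, 1],
    [[0, 0, -20], 0, 1],
    [[0, 0, -10], 0, 1],
    [[0, 0, -6], 0, 1],
    [[0, 0, -6], 0, 1],
    [[0, 0, -4], 0, 1],
    [[0, 0, 0], 0, 1]
  ]
}}

```text
clock: 11.4
position: [0.6182, -0.0995, 0.1443]
tool_rot: [-3.141, 0.0, 2.956]
force: [0.7, 0.7, 0.2]
grip_width: 0.0092
finger_force: 43.2
```

Call:
{"method": "arm_command", "body": {
  "commands": [
    [[0, 0, -5], 0, 1],
    [[0, 0, -5], 0, 1],
    [[0, 0, -5], 0, 1],
    [[0, 0, -5], 0, 1],
    [[0, 0, -5], 0, 1],
    [[0, 0, -5], 0, 1],
    [[0, 0, -4], 0, 1],
    [[0, 0, 0], 0, 1]
  ]
}}

```text
clock: 12.2
position: [0.6179, -0.0995, 0.1096]
tool_rot: [3.142, -0.001, 2.956]
force: [-0.3, 0.3, -0.7]
grip_width: 0.009
finger_force: 43.2
```

Call:
{"method": "arm_command", "body": {
  "commands": [
    [[0, 0, -2], 0, 1],
    [[0, 0, -2], 0, 1],
    [[0, 0, -2], 0, 1],
    [[0, 0, 0], 0, 1],
    [[0, 0, 0], 0, 1]
  ]
}}

```text
clock: 12.7
position: [0.6207, -0.0997, 0.1071]
tool_rot: [3.141, 0.006, 2.955]
force: [1.5, -1.6, 28.0]
grip_width: 0.009
finger_force: 47.6
```

Call:
{"method": "arm_command", "body": {
  "commands": [
    [[0, 0, 2], 0, 1],
    [[0, 0, 1], 0, 0.5],
    [[0, 0, 0], 0, 0.2],
    [[0, 0, 0], 0, 0],
    [[0, 0, 0], 0, 0],
    [[0, 0, 10], 0, 0],
    [[0, 0, 30], 0, 0],
    [[0, 0, 40], 0, 0],
    [[0, 0, 40], 0, 0]
  ]
}}

```text
clock: 13.6
position: [0.6179, -0.0993, 0.2292]
tool_rot: [3.141, -0.0, 2.956]
force: [0.6, -0.3, 0.6]
grip_width: 0.043
finger_force: 0.0
```

Run:
```python
from h import *
s=bot.observe();print(s['clock'],s['position'],s['tool_rot'])
fs=[cam(n) for n in('wrist','side')]
import pickle;pickle.dump(fs,open('w5.pkl','wb'))
m=np.zeros((480,740,3),np.uint8)
m[:300,:740]=cv2.resize(fs[0]['image'][80:230,130:500],(740,300))
m[300:480,:]=cv2.resize(fs[1]['image'][170:260,270:640],(740,180))
cv2.imwrite('pics/m5.png',m[:,:,::-1])
```

```text
13.6 [ 0.61787436 -0.09925488  0.22919129] [ 3.14121068e+00 -4.66064087e-04  2.95615806e+00]
```

View pics/m5.png

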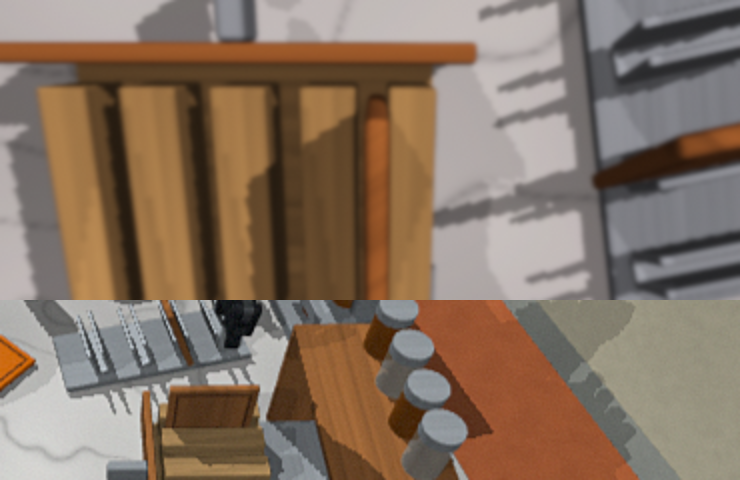

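The first board stands in slot 4, upright and deep in the groove at crop column 376. Next is board 3.

Call:
{"method": "arm_command", "body": {
  "commands": [
    [[-1.4, 18, 0], -0.1367, 0],
    [[-1.4, 18, 0], -0.1367, 0],
    [[-1.4, 18, 0], -0.1367, 0],
    [[-1.4, 18, 0], -0.1367, 0],
    [[-1.4, 18, 0], -0.1367, 0],
    [[-1.4, 18, 0], -0.1367, 0],
    [[-1.4, 18, 0], -0.1367, 0],
    [[-1.4, 18, 0], -0.1367, 0],
    [[-1.4, 18, 0], -0.1367, 0],
    [[-1.4, 18, 0], -0.1367, 0],
    [[0, 0, 0], 0, 0]
  ]
}}

```text
clock: 14.8
position: [0.6037, 0.0836, 0.2279]
tool_rot: [3.141, -0.001, 1.588]
force: [0.5, 0.2, -0.4]
grip_width: 0.0426
finger_force: 0.0
```

Run:
```python
from h import *
s=bot.observe();print(s['clock'],s['position'],s['tool_rot'])
f=cam('wrist','w6.png')
import pickle;pickle.dump(f,open('w6.pkl','wb'))
cv2.imwrite('pics/c6.png',cv2.resize(f['image'][100:300,200:440,::-1],None,fx=3,fy=3,interpolation=cv2.INTER_CUBIC))
```

```text
14.8 [0.60372341 0.08358434 0.22790072] [ 3.14125273e+00 -1.23464379e-03  1.58789848e+00]
```

View pics/c6.png

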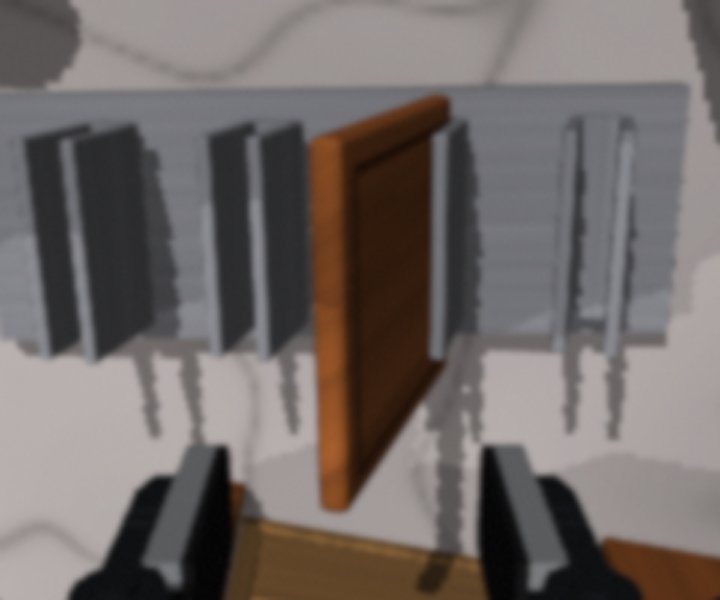

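The crop shows board 3's top edge running from (327,140) to (335,508).

Run:
```python
from h import *
import pickle
f=pickle.load(open('w6.pkl','rb'))
for q in ((311,145),(343,138),(321,508),(350,508)): print(w(f,200+q[0]/3,100+q[1]/3,.135).round(4))
```

```text
[0.5921 0.1299 0.135 ]
[0.6003 0.1318 0.135 ]
[0.5953 0.024  0.135 ]
[0.6038 0.0241 0.135 ]
```

Call:
{"method": "arm_command", "body": {
  "commands": [
    [[-2, -6, -30], 0, 0],
    [[0, 0, -30], 0, 0],
    [[0, 0, -30], 0, 0],
    [[0, 0, -24], 0, 0],
    [[0, 0, -10], 0, 0],
    [[0, 0, 0], 0, 1],
    [[0, 0, 0], 0, 1],
    [[0, 0, 0], 0, 1],
    [[0, 0, 0], 0, 1],
    [[0, 0, 0], 0, 1],
    [[0, 0, 0], 0, 1],
    [[0, 0, 0], 0, 1]
  ],
  "newtons": 25
}}

```text
clock: 16.05
position: [0.6048, 0.0745, 0.1055]
tool_rot: [3.136, -0.001, 1.589]
force: [10.2, -0.8, -4.3]
grip_width: 0.0177
finger_force: 22.2
```

Call:
{"method": "arm_command", "body": {
  "commands": [
    [[-1.7, 0, 4.7], 0, 1],
    [[-1.7, 0, 4.7], 0, 1],
    [[-1.7, 0, 4.7], 0, 1],
    [[-1.7, 0, 4.7], 0, 1],
    [[-1.7, 0, 4.7], 0, 1],
    [[-1.7, 0, 4.7], 0, 1],
    [[-1.7, 0, 4.7], 0, 1],
    [[-1.7, 0, 4.7], 0, 1],
    [[-1.7, 0, 4.7], 0, 1],
    [[-1.7, 0, 4.7], 0, 1],
    [[-1, 0, 10], 0, 1]
  ]
}}

```text
clock: 17.15
position: [0.5837, 0.0743, 0.161]
tool_rot: [-3.141, 0.0, 1.589]
force: [-0.1, -0.9, -1.0]
grip_width: 0.0096
finger_force: 29.2
```

Call:
{"method": "arm_command", "body": {
  "commands": [
    [[0, 0, 30], 0, 1],
    [[0, 0, 40], 0, 1],
    [[0, 0, 40], 0, 1],
    [[0.7, -23.3, 0], 0.105, 1],
    [[0.7, -23.3, 0], 0.105, 1],
    [[0.7, -23.3, 0], 0.105, 1],
    [[0.7, -23.3, 0], 0.105, 1],
    [[0.7, -23.3, 0], 0.105, 1],
    [[0.7, -23.3, 0], 0.105, 1],
    [[0.7, -23.3, 0], 0.105, 1],
    [[0.7, -23.3, 0], 0.105, 1],
    [[0.7, -23.3, 0], 0.105, 1],
    [[0.7, -23.3, 0], 0.105, 1],
    [[0.7, -23.3, 0], 0.105, 1],
    [[0.7, -23.3, 0], 0.105, 1],
    [[0.8, -23.6, -30], 0.105, 1],
    [[0, 0, -30], 0, 1],
    [[0, 0, -20], 0, 1],
    [[0, 0, 0], 0, 1]
  ],
  "newtons": 40
}}

```text
clock: 19.05
position: [0.592, -0.2287, 0.1885]
tool_rot: [3.141, -0.004, 2.954]
force: [-0.3, -0.1, -1.1]
grip_width: 0.0092
finger_force: 43.1
```

Run:
```python
from h import *
s=bot.observe();print(s['clock'],s['position'],s['tool_rot'])
f=cam('wrist','w7.png')
import pickle;pickle.dump(f,open('w7.pkl','wb'))
P=s['position'];print(px(f,[[.5298,-.2167,.064],[.5931,-.2294,.064],[P[0],P[1],P[2]]]))
cv2.imwrite('pics/c7.png',cv2.resize(f['image'][80:280,200:440,::-1],None,fx=3,fy=3,interpolation=cv2.INTER_CUBIC))
```

```text
19.05 [ 0.59200769 -0.22865797  0.18853543] [ 3.14111863 -0.00375875  2.95383539]
[[317.07630717 122.52712662]
 [316.37919056 195.10555289]
 [316.20410249 261.42193065]]
```

View pics/c7.png

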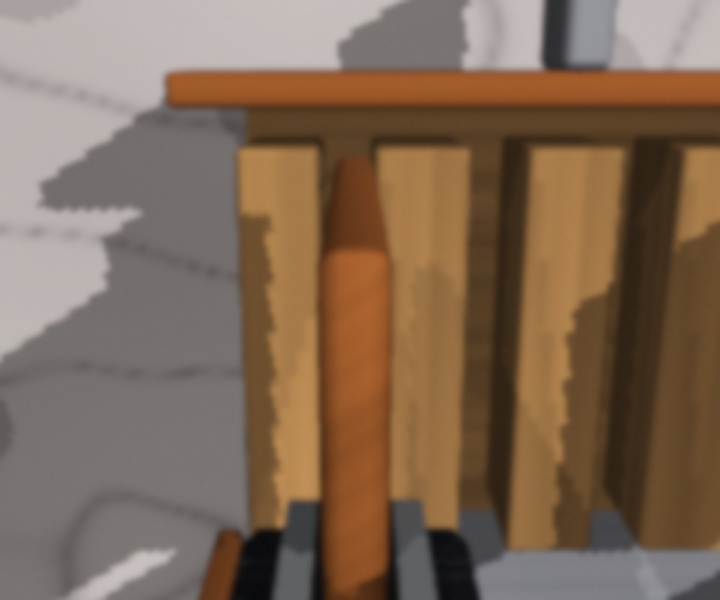

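The board sits over slot 1, with its end at column 355 against the gap centre at 348, so it is about 1.5 mm too far in +y. I'll correct that and lower it.

Call:
{"method": "arm_command", "body": {
  "commands": [
    [[1, -1.5, -10], 0, 1],
    [[0, 0, -10], 0, 1],
    [[0, 0, -8], 0, 1],
    [[0, 0, -5], 0, 1],
    [[0, 0, -5], 0, 1],
    [[0, 0, -5], 0, 1],
    [[0, 0, -5], 0, 1],
    [[0, 0, -5], 0, 1],
    [[0, 0, -5], 0, 1],
    [[0, 0, -5], 0, 1],
    [[0, 0, -5], 0, 1],
    [[0, 0, -5], 0, 1],
    [[0, 0, -3], 0, 1],
    [[0, 0, 0], 0, 1]
  ]
}}

```text
clock: 20.5
position: [0.5942, -0.2301, 0.1138]
tool_rot: [3.141, -0.001, 2.954]
force: [0.3, 0.3, -0.6]
grip_width: 0.0092
finger_force: 43.2
```

Call:
{"method": "arm_command", "body": {
  "commands": [
    [[0, 0, -2], 0, 1],
    [[0, 0, -2], 0, 1],
    [[0, 0, -2], 0, 1],
    [[0, 0, -2], 0, 1],
    [[0, 0, -2], 0, 1],
    [[0, 0, 0], 0, 1]
  ]
}}

```text
clock: 21.1
position: [0.597, -0.2306, 0.1072]
tool_rot: [-3.141, 0.006, 2.954]
force: [0.4, -1.4, 29.9]
grip_width: 0.0093
finger_force: 47.6
```

Call:
{"method": "arm_command", "body": {
  "commands": [
    [[0, 0, 3], 0, 1],
    [[0, 0, 1], 0, 0.5],
    [[0, 0, 0], 0, 0.2],
    [[0, 0, 0], 0, 0],
    [[0, 0, 0], 0, 0],
    [[0, 0, 10], 0, 0],
    [[0, 0, 30], 0, 0],
    [[0, 0, 40], 0, 0],
    [[-20, 17, 0], 0, 0],
    [[-20, 17, 0], 0, 0],
    [[-20, 17, 0], 0, 0],
    [[-20, 17, 0], 0, 0],
    [[-20, 17, 0], 0, 0],
    [[-6, 1, 0], 0, 0],
    [[0, 0, 0], 0, 0]
  ]
}}

```text
clock: 22.6
position: [0.4882, -0.1445, 0.189]
tool_rot: [-3.141, 0.001, 2.954]
force: [-0.4, 0.1, 0.1]
grip_width: 0.0426
finger_force: 0.0
```

Run:
```python
from h import *
s=bot.observe();print(s['clock'],s['position'],s['tool_rot'])
fs=[cam(n) for n in('wrist','side','scene')]
import pickle;pickle.dump(fs,open('w8.pkl','wb'))
print(px(fs[0],[[.488,-.1445,.07]]))
m=np.zeros((600,800,3),np.uint8)
m[:300,:480]=cv2.resize(fs[0]['image'],(480,300))
m[300:600,:400]=cv2.resize(fs[1]['image'][160:310,300:500],(400,300))
m[300:600,400:800]=cv2.resize(fs[2]['image'][50:200,200:400],(400,300))
cv2.imwrite('pics/m8.png',m[:,:,::-1])
```

```text
22.6 [ 0.48819579 -0.14445053  0.18902682] [-3.14068128e+00  6.87202953e-04  2.95402275e+00]
[[316.98009546 194.77922863]]
```

View pics/m8.png

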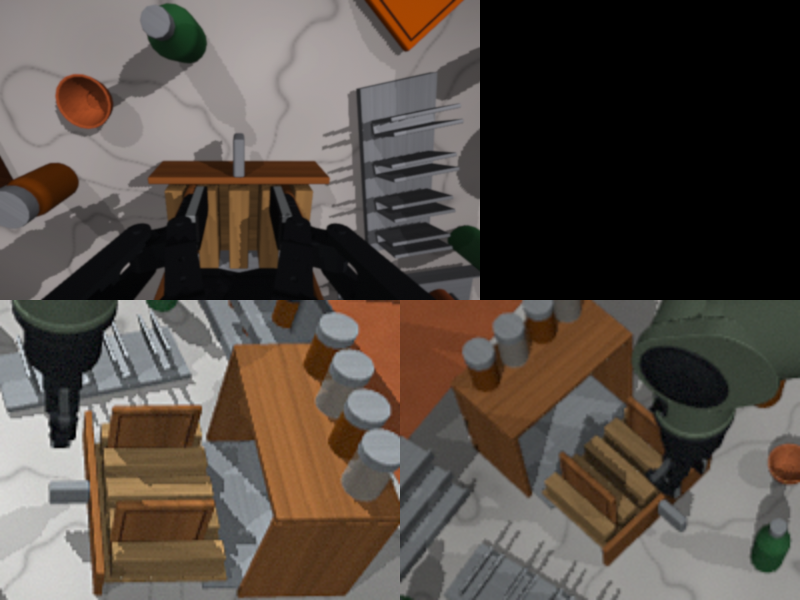

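Both boards stand in slots 1 and 4 and the stand is empty. The fin is centred under the fingers, so I'll grip it and push the tray home.

Call:
{"method": "arm_command", "body": {
  "commands": [
    [[0, 0, -40], 0, 0],
    [[0, 0, -40], 0, 0],
    [[0, 0, -36], 0, 0],
    [[0, 0, -20], 0, 0],
    [[0, 0, -10], 0, 0],
    [[0, 0, 0], 0, 1],
    [[0, 0, 0], 0, 1],
    [[0, 0, 0], 0, 1],
    [[0, 0, 0], 0, 1],
    [[0, 0, 0], 0, 1],
    [[0, 0, 0], 0, 1]
  ],
  "newtons": 40
}}

```text
clock: 23.85
position: [0.489, -0.1446, 0.0431]
tool_rot: [-3.141, 0.002, 2.953]
force: [-0.1, -3.3, 7.9]
grip_width: 0.0134
finger_force: 42.4
```

Call:
{"method": "arm_command", "body": {
  "commands": [
    [[9.8, -1.85, 0], 0, 1],
    [[9.8, -1.85, 0], 0, 1],
    [[9.8, -1.85, 0], 0, 1],
    [[9.8, -1.85, 0], 0, 1],
    [[9.8, -1.85, 0], 0, 1],
    [[9.8, -1.85, 0], 0, 1],
    [[9.8, -1.85, 0], 0, 1],
    [[9.8, -1.85, 0], 0, 1],
    [[9.8, -1.85, 0], 0, 1],
    [[9.8, -1.85, 0], 0, 1],
    [[9.8, -1.85, 0], 0, 1],
    [[9.8, -1.85, 0], 0, 1],
    [[8, -1.5, 0], 0, 1],
    [[6, -1.1, 0], 0, 1],
    [[4, -0.8, 0], 0, 1],
    [[0, 0, 0], 0, 1]
  ]
}}

```text
clock: 25.45
position: [0.6198, -0.1695, 0.0426]
tool_rot: [-3.139, -0.009, 2.954]
force: [-35.2, 4.3, 30.7]
grip_width: 0.0131
finger_force: 47.1
```

Run:
```python
from h import *
s=bot.observe();print(s['clock'],s['position'],s['tool_rot'],s['force'])
fs=[cam(n) for n in('wrist','side','scene')]
import pickle;pickle.dump(fs,open('w9.pkl','wb'))
m=np.zeros((600,800,3),np.uint8)
m[:300,:480]=cv2.resize(fs[0]['image'],(480,300))
m[300:600,:400]=cv2.resize(fs[1]['image'][160:310,300:500],(400,300))
m[300:600,400:800]=cv2.resize(fs[2]['image'][50:200,200:400],(400,300))
cv2.imwrite('pics/m9.png',m[:,:,::-1])
```

```text
25.45 [ 0.61978365 -0.16949551  0.04257559] [-3.13941919 -0.00891835  2.95356178] [-35.15886094   4.28064751  30.69100688]
```

View pics/m9.png

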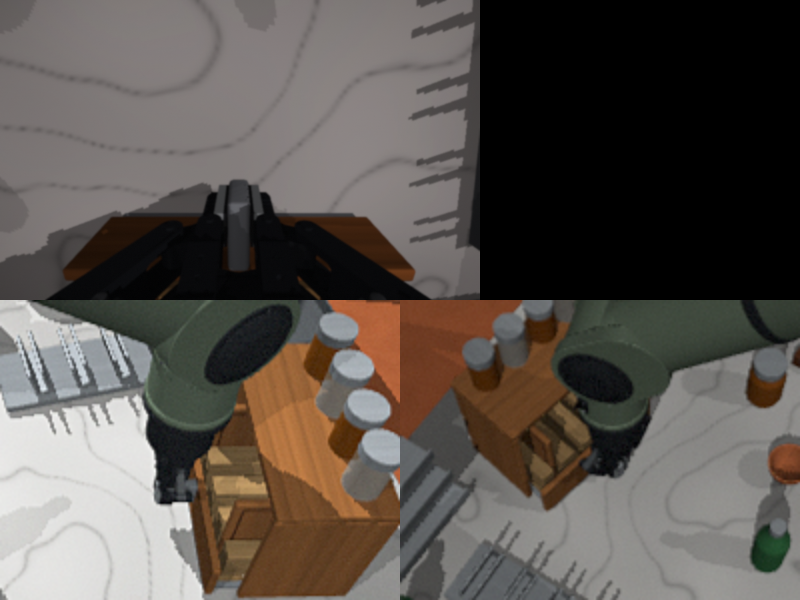

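The side view shows the panel at about (205,540) with the board in front of the roof. I'll measure how far out the tray is.

Run:
```python
from h import *
import pickle
fs=pickle.load(open('w9.pkl','rb'));f=fs[0]
c,s=np.cos(-.187),np.sin(-.187)
fin=np.array([.488,-.1445]);O=fin+.171*np.array([c,s])
def loc(P): d=P[:2]-O;return np.array([c*d[0]+s*d[1],-s*d[0]+c*d[1]]).round(4)
print('O',O)
for q in((238,181),(238,270),(67,268),(410,268),(67,277),(410,277)):
    P=w(f,q[0]*4/3,q[1]*4/3,.07);print(q,P.round(4),loc(P))
d=fs[1]
for q in ((190,462),(212,592)): 
    P=w(d,300+q[0]/2,160+(q[1]-300)/2,.068);print('side panel',loc(P))
p=bot.observe()['position'];print('tcp',loc(p))
for x in (-.031,-.041):print(x,[px(f,[[O[0]+c*(x+e),O[1]+s*(x+e),.07]])[0]*.75 for e in(-.025,.025)])
```

```text
O [ 0.65601885 -0.17629096]
(238, 181) [ 0.5959 -0.1642  0.07  ] [-0.0614  0.0007]
(238, 270) [ 0.6572 -0.1758  0.07  ] [0.0011 0.0007]
(67, 268) [ 0.6355 -0.2831  0.07  ] [-0.0003 -0.1087]
(410, 268) [ 0.6757 -0.0679  0.07  ] [-0.0008  0.1101]
(67, 277) [ 0.6424 -0.2861  0.07  ] [ 0.0071 -0.1104]
(410, 277) [ 0.6832 -0.0677  0.07  ] [0.0065 0.1118]
side panel [-0.002   0.0295]
side panel [-0.003  -0.1418]
tcp [-0.0369 -0.0001]
-0.031 [array([236.69868915, 189.69327726]), array([236.92040782, 261.10519961])]
-0.041 [array([236.64791834, 173.34083976]), array([236.87988706, 248.05413066])]
```

Call:
{"method": "arm_command", "body": {
  "commands": [
    [[-4, 0.8, 0], 0, 0.5],
    [[0, 0, 0], 0, 0],
    [[0, 0, 0], 0, 0],
    [[-15, 2.8, 0], 0, 0],
    [[-15, 2.8, 0], 0, 0],
    [[-15, 2.8, 0], 0, 0],
    [[-10, 1.9, 0], 0, 0.5],
    [[0, 0, 0], 0, 1],
    [[0, 0, 0], 0, 1],
    [[0, 0, 0], 0, 1],
    [[0, 0, 0], 0, 1],
    [[0, 0, 0], 0, 1]
  ]
}}

```text
clock: 26.8
position: [0.5652, -0.1587, 0.0422]
tool_rot: [3.142, 0.0, 2.954]
force: [0.3, -0.2, 0.1]
grip_width: 0.0001
finger_force: 0.0
```

Call:
{"method": "arm_command", "body": {
  "commands": [
    [[4, -0.7, 0], 0, 1],
    [[4, -0.8, 0], 0, 1],
    [[4, -0.7, 0], 0, 1],
    [[4, -0.8, 0], 0, 1],
    [[4, -0.7, 0], 0, 1],
    [[2, -0.4, 0], 0, 1],
    [[0, 0, 0], 0, 1]
  ]
}}

```text
clock: 27.5
position: [0.5872, -0.1628, 0.0422]
tool_rot: [3.142, 0.0, 2.954]
force: [0.7, -0.3, -0.0]
grip_width: -0.0002
finger_force: 0.0
```

Call:
{"method": "arm_command", "body": {
  "commands": [
    [[2, -0.4, 0], 0, 1],
    [[2, -0.4, 0], 0, 1],
    [[2, -0.3, 0], 0, 1],
    [[0, 0, 0], 0, 1]
  ]
}}

```text
clock: 27.9
position: [0.5932, -0.1639, 0.0423]
tool_rot: [3.142, 0.0, 2.954]
force: [0.1, -0.1, 0.3]
grip_width: 0.0003
finger_force: 0.0
```

Call:
{"method": "arm_command", "body": {
  "commands": [
    [[2, -0.4, 0], 0, 1],
    [[2, -0.4, 0], 0, 1],
    [[2, -0.3, 0], 0, 1],
    [[2, -0.4, 0], 0, 1],
    [[0, 0, 0], 0, 1]
  ]
}}

```text
clock: 28.4
position: [0.5989, -0.1651, 0.042]
tool_rot: [-3.141, -0.005, 2.954]
force: [-15.8, 3.4, 11.1]
grip_width: -0.0
finger_force: 8.3
```

The tray holds against 16 N where it needs only 2–4 N, so it is home. I'll back off, raise the arm and measure the vessels numerically.

Call:
{"method": "arm_command", "body": {
  "commands": [
    [[-10, 2, 0], 0, 1],
    [[-10, 2, 0], 0, 0],
    [[0, 0, 40], 0, -0.5],
    [[0, 0, 50], 0, -1],
    [[0, 0, 50], 0, -1],
    [[0, 0, 40], 0, -1],
    [[0, 0, 0], 0, -1]
  ]
}}

```text
clock: 29.1
position: [0.5828, -0.1615, 0.2277]
tool_rot: [-3.141, 0.008, 2.953]
force: [0.6, -0.1, -0.1]
grip_width: 0.0849
finger_force: 0.0
```

```bash
cat > cup.py <<'E'
from h import *
TH=np.linspace(0,2*np.pi,90,endpoint=False)
SH={'bowl':[(.074,.05)],'wide':[(.033,.06),(.028,0.)],'tall':[(.025,.088),(.0205,0.)]}
def score(gs,x,y,rings,z0):
    r=0
    for f,g in gs:
        for rad,z in rings:
            q=px(f,np.c_[x+rad*np.cos(TH),y+rad*np.sin(TH),np.full(90,z+z0)]).astype(np.float32)
            r+=cv2.remap(g,q[:,0],q[:,1],cv2.INTER_LINEAR).mean()
    return r/len(gs)
def locate(frames,name,x0,y0,z0=0,R=.03):
    gs=[]
    for f in frames:
        im=cv2.GaussianBlur(f['image'],(0,0),1.0).astype(np.float32)
        gs.append((f,np.minimum(np.sqrt(sum(cv2.Sobel(im[:,:,k],cv2.CV_32F,1,0)**2+cv2.Sobel(im[:,:,k],cv2.CV_32F,0,1)**2 for k in range(3))),150)))
    out=[]
    for sel in [gs]+[[g] for g in gs]:
        b=(0,x0,y0)
        for st,rr in((.003,R),(.0007,.004)):
            cx,cy=b[1:]
            b=max((score(sel,cx+a,cy+c,SH[name],z0),cx+a,cy+c) for a in np.arange(-rr,rr+1e-6,st) for c in np.arange(-rr,rr+1e-6,st))
        out.append(np.round(b,4).tolist())
    return out
E
python3 - <<'E'
from cup import *
import pickle
f0=pickle.load(open('f0.pkl','rb'))
s=bot.observe();print(s['clock'],s['position'],s['tool_rot'][2])
N={n:cam(n) for n in('scene','side')}
pickle.dump(N,open('n1.pkl','wb'))
for lab,F in(('t0',[f0['scene'],f0['side']]),('now',[N['scene'],N['side']])):
    for n,x,y in(('bowl',.585,.295),('wide',.44,.341),('tall',.434,.232)): print(lab,n,locate(F,n,x,y))
for n in N: 
    d=cv2.absdiff(N[n]['image'],f0[n]['image']).max(2)
    for k,x,y in(('bowl',.585,.295),('wide',.44,.341),('tall',.434,.232)):
        u,v=px(N[n],[[x,y,.04]])[0].astype(int);print(n,k,d[v-20:v+20,u-20:u+20].mean())
E
```

```text
29.1 [ 0.58275333 -0.16152348  0.2277195 ] 2.953394091751595
t0 bowl [[143.0645, 0.5836, 0.3012], [139.548, 0.5836, 0.3019], [148.4729, 0.5815, 0.2989]]
t0 wide [[238.3751, 0.4388, 0.3465], [235.0255, 0.4411, 0.3495], [253.5397, 0.4379, 0.3442]]
t0 tall [[224.1178, 0.4319, 0.2449], [237.341, 0.4305, 0.2405], [217.9335, 0.4342, 0.2442]]
now bowl [[144.0683, 0.5829, 0.3019], [141.3246, 0.5836, 0.3019], [148.8586, 0.5815, 0.2989]]
now wide [[242.5344, 0.4388, 0.3465], [238.7832, 0.4418, 0.3502], [260.2771, 0.4379, 0.3442]]
now tall [[226.426, 0.4319, 0.2447], [237.328, 0.4305, 0.2398], [222.6035, 0.4342, 0.2442]]
scene bowl 4.588125
scene wide 5.34625
scene tall 5.4625
side bowl 9.3525
side wide 11.191875
side tall 13.514375
```

Call:
{"method": "arm_command", "body": {
  "commands": [
    [[-9, 32, 0], -0.0864, -1],
    [[-9, 32, 0], -0.0864, -1],
    [[-9, 32, 0], -0.0864, -1],
    [[-9, 32, 0], -0.0864, -1],
    [[-9, 32, 0], -0.0864, -1],
    [[-9, 32, 0], -0.0864, -1],
    [[-9, 32, 0], -0.0864, -1],
    [[-9, 32, 0], -0.0864, -1],
    [[-9, 32, 0], -0.0864, -1],
    [[-9, 32, 0], -0.0864, -1],
    [[-9, 32, 0], -0.0864, -1],
    [[-9, 32, 0], -0.0864, -1],
    [[-9, 32, 0], -0.0864, -1],
    [[-9, 32, 0], -0.0864, -1],
    [[-9, 32, 0], -0.0864, -1],
    [[-9, 28, 0], -0.0864, -1],
    [[0, 0, 0], 0, -1]
  ]
}}

```text
clock: 30.9
position: [0.4344, 0.3499, 0.2211]
tool_rot: [-3.14, -0.0, 1.573]
force: [-0.2, 0.3, 0.2]
grip_width: 0.0853
finger_force: 0.0
```

Run:
```python
from cup import *
import pickle
f0=pickle.load(open('f0.pkl','rb'))
s=bot.observe();print(s['clock'],s['position'],s['tool_rot'][2])
f=cam('wrist','w10.png');print(px(f,[[.439,.3465,.06],[.583,.301,.05],[.432,.2445,.088]]).round())
for n,x,y in(('wide',.439,.3465),('bowl',.583,.301),('tall',.432,.2445)):print(n,locate([f],n,x,y,R=.02)[0])
for q in((208,328),(190,326)):print('pep',w(f0['scene'],*q,.0))
print('pep',w(f0['side'],303,122,0.))
```

```text
30.9 [0.43438426 0.34990305 0.22105735] 1.573293023377519
[[323. 187.]
 [452. 224.]
 [316. 288.]]
wide [205.651, 0.4425, 0.3507]
bowl [127.1413, 0.5849, 0.3029]
tall [200.4942, 0.4369, 0.2427]
pep [0.53046302 0.45815886 0.        ]
pep [0.57536474 0.48163742 0.        ]
pep [ 5.29913118e-01  4.43638305e-01 -1.11022302e-16]
```

Call:
{"method": "arm_command", "body": {
  "commands": [
    [[6, -1, -40], 0, -1],
    [[0, 0, -40], 0, -1],
    [[0, 0, -40], 0, -1],
    [[0, 0, -30], 0, -1],
    [[0, 0, -25], 0, -1],
    [[0, 0, -15], 0, -1],
    [[0, 0, -9], 0, -1],
    [[0, 0, 0], 0, 0],
    [[0, 0, 0], 0, 0],
    [[0, 0, 0], 0, 0],
    [[0, 0, 0], 0, 0],
    [[0, 0, 0], 0, 0]
  ],
  "newtons": 25
}}

```text
clock: 32.15
position: [0.4434, 0.3458, 0.0239]
tool_rot: [3.141, -0.001, 1.571]
force: [-0.5, -0.2, 4.6]
grip_width: 0.065
finger_force: 28.2
```

Call:
{"method": "arm_command", "body": {
  "commands": [
    [[0, 0, 10], 0, 0],
    [[0, 0, 30], 0, 0],
    [[0, 0, 40], 0, 0],
    [[0, 0, 30], 0, 0],
    [[0, 0, 0], 0, 0]
  ]
}}

```text
clock: 32.65
position: [0.4444, 0.3468, 0.1378]
tool_rot: [3.137, -0.004, 1.571]
force: [-0.6, 0.5, -1.6]
grip_width: 0.0644
finger_force: 28.5
```

Run:
```python
from cup import *
s=bot.observe();print(s['clock'],s['position'],s['tool_rot'][2],s['force'],s['grip_width'])
f=cam('wrist','w11.png');g=cam('side');h=cam('scene')
p=s['position'];z=p[2]-.0235
print('wrist',locate([f],'wide',p[0],p[1],z,.015)[0]);print('ext',locate([h,g],'wide',p[0],p[1],z,.015))
print('bowl',locate([h,g],'bowl',.583,.301),locate([f],'bowl',.583,.301)[0])
```

```text
32.65 [0.44437819 0.34680653 0.13776202] 1.57113670444746 [-0.61361492  0.527318   -1.62505245] 0.06442949369251767
wrist [228.4032, 0.4446, 0.3523]
ext [[186.1683, 0.4416, 0.353], [163.2895, 0.4317, 0.3544], [226.0496, 0.4402, 0.341]]
bowl [[99.2025, 0.5818, 0.2998], [60.7699, 0.5846, 0.3347], [148.0208, 0.5818, 0.2989]] [111.434, 0.5825, 0.3035]
```

Call:
{"method": "arm_command", "body": {
  "commands": [
    [[15, -5, 0], 0, 0],
    [[25, -9, 0], 0, 0],
    [[30, -11, 0], 0, 0],
    [[30, -11, 0], 0, 0],
    [[25, -9, 0], 0, 0],
    [[13, -4, 0], 0, 0],
    [[0, 0, 0], 0, 0],
    [[0, 0, 0], 0, 0]
  ]
}}

```text
clock: 33.6
position: [0.5801, 0.2969, 0.1326]
tool_rot: [-3.14, 0.0, 1.572]
force: [-0.3, 0.1, -0.3]
grip_width: 0.065
finger_force: 28.5
```

Run:
```python
from cup import *
s=bot.observe();print(s['clock'],s['position'],s['tool_rot'][2],s['force'],s['grip_width'])
f=cam('wrist','w12.png');g=cam('side');h=cam('scene')
p=s['position'];z=p[2]-.0235
for F in([f],[g],[h]):print('cup',locate(F,'wide',p[0],p[1]+.003,z,.015)[0],'bowl',locate(F,'bowl',.583,.301)[0])
```

```text
33.6 [0.58009381 0.29690423 0.13259149] 1.5718650955797087 [-0.346563    0.06696383 -0.32347869] 0.06497622007861
cup [210.4058, 0.5803, 0.3024] bowl [110.4229, 0.5855, 0.3026]
cup [192.3354, 0.5803, 0.3015] bowl [133.0439, 0.5804, 0.3005]
cup [229.713, 0.5743, 0.3017] bowl [113.2222, 0.5818, 0.3026]
```

Call:
{"method": "arm_command", "body": {
  "commands": [
    [[2.5, 0, -15], 0, 0],
    [[0, 0, -20], 0, 0],
    [[0, 0, -20], 0, 0],
    [[0, 0, -15], 0, 0],
    [[0, 0, -10], 0, 0],
    [[0, 0, -8], 0, 0],
    [[0, 0, -5], 0, 0],
    [[0, 0, 0], 0, 0]
  ]
}}

```text
clock: 34.55
position: [0.5834, 0.2965, 0.04]
tool_rot: [-3.141, 0.0, 1.571]
force: [0.3, 0.4, -0.5]
grip_width: 0.0645
finger_force: 28.5
```

Call:
{"method": "arm_command", "body": {
  "commands": [
    [[0, 0, -2], 0, 0],
    [[0, 0, -2], 0, 0],
    [[0, 0, -2], 0, 0],
    [[0, 0, 0], 0, 0]
  ]
}}

```text
clock: 34.95
position: [0.5834, 0.2965, 0.0342]
tool_rot: [-3.141, 0.0, 1.571]
force: [-0.3, 0.1, -1.5]
grip_width: 0.0647
finger_force: 28.5
```

Call:
{"method": "arm_command", "body": {
  "commands": [
    [[0, 0, -1.5], 0, 0],
    [[0, 0, -1.5], 0, 0],
    [[0, 0, -1], 0, 0],
    [[0, 0, 0], 0, 0]
  ]
}}

```text
clock: 35.35
position: [0.5834, 0.2966, 0.0302]
tool_rot: [-3.141, -0.0, 1.571]
force: [-0.1, 0.2, -1.3]
grip_width: 0.0651
finger_force: 28.5
```

Call:
{"method": "arm_command", "body": {
  "commands": [
    [[0, 0, -1], 0, 0],
    [[0, 0, -1], 0, 0],
    [[0, 0, 0], 0, 0]
  ]
}}

```text
clock: 35.65
position: [0.5836, 0.2969, 0.0298]
tool_rot: [3.141, -0.0, 1.571]
force: [-9.6, -4.0, 24.0]
grip_width: 0.0651
finger_force: 29.7
```

Call:
{"method": "arm_command", "body": {
  "commands": [
    [[0, 0, 1], 0, 0],
    [[0, 0, 0], 0, -0.6],
    [[0, 0, 0], 0, -0.75],
    [[0, 0, 0], 0, -0.8],
    [[0, 0, 0], 0, -0.8],
    [[0, 0, 10], 0, -0.8],
    [[0, 0, 20], 0, -0.8],
    [[0, 0, 40], 0, -0.8],
    [[0, 0, 50], 0, -0.8],
    [[0, 0, 50], 0, -0.8],
    [[0, 0, 0], 0, -0.8]
  ]
}}

```text
clock: 36.75
position: [0.5857, 0.2983, 0.2071]
tool_rot: [3.133, -0.005, 1.571]
force: [-0.4, -0.3, -0.4]
grip_width: 0.0766
finger_force: 0.0
```

Run:
```python
from cup import *
s=bot.observe();print(s['clock'],s['position'],s['tool_rot'][2],s['force'],s['grip_width'])
f=cam('wrist','w13.png');g=cam('side');h=cam('scene')
for F in([f],[g],[h]):print('cup',locate(F,'wide',.583,.301,.006,.015)[0],'bowl',locate(F,'bowl',.583,.301)[0])
print('tall',locate([h,g],'tall',.432,.2445),locate([f],'tall',.432,.2445)[0])
```

```text
36.75 [0.58569451 0.29826545 0.20708068] 1.5710956114601526 [-0.39640057 -0.26490586 -0.41923562] 0.07657242126827415
cup [242.2684, 0.5832, 0.3019] bowl [126.5838, 0.5848, 0.3033]
cup [209.1201, 0.5802, 0.2998] bowl [146.9667, 0.5818, 0.2989]
cup [235.3761, 0.5802, 0.3019] bowl [134.7378, 0.5825, 0.3019]
tall [[245.3066, 0.4322, 0.2401], [253.8179, 0.4308, 0.2417], [247.4201, 0.4329, 0.238]] [216.1754, 0.4375, 0.2431]
```

Call:
{"method": "arm_command", "body": {
  "commands": [
    [[-20, -8, 0], 0, -0.8],
    [[-30, -12, 0], 0, -0.8],
    [[-35, -13, 0], 0, -0.8],
    [[-35, -13, 0], 0, -0.8],
    [[-22, -8, 0], 0, -0.8],
    [[-8, -2, 0], 0, -0.8],
    [[0, 0, 0], 0, -0.8],
    [[0, 0, 0], 0, -0.8]
  ]
}}

```text
clock: 37.7
position: [0.4342, 0.2409, 0.199]
tool_rot: [-3.141, -0.0, 1.571]
force: [0.5, -0.1, -0.8]
grip_width: 0.0772
finger_force: 0.0
```

Run:
```python
from cup import *
s=bot.observe();print(s['clock'],s['position'],s['tool_rot'][2])
f=cam('wrist','w14.png');g=cam('side');h=cam('scene')
for F in([f],[g],[h]):print('tall',locate(F,'tall',.433,.241)[0])
```

```text
37.7 [0.43418371 0.24087996 0.19900745] 1.5711717543889483
tall [229.9224, 0.4376, 0.2435]
tall [248.1624, 0.4332, 0.2382]
tall [240.3098, 0.4069, 0.2165]
```

Call:
{"method": "arm_command", "body": {
  "commands": [
    [[1, 1, -30], 0, -0.8],
    [[0, 0, -35], 0, -0.8],
    [[0, 0, -35], 0, -0.8],
    [[0, 0, -25], 0, -0.8],
    [[0, 0, -17], 0, -0.8],
    [[0, 0, 0], 0, -0.8],
    [[0, 0, 0], 0, 0.5],
    [[0, 0, 0], 0, 0.5],
    [[0, 0, 0], 0, 0.5],
    [[0, 0, 0], 0, 0.5],
    [[0, 0, 0], 0, 0.5],
    [[0, 0, 0], 0, 0.5],
    [[0, 0, 0], 0, 0.5]
  ],
  "newtons": 25
}}

```text
clock: 39.15
position: [0.4353, 0.242, 0.0583]
tool_rot: [3.14, -0.001, 1.571]
force: [0.3, -0.3, 8.0]
grip_width: 0.0491
finger_force: 25.7
```

Call:
{"method": "arm_command", "body": {
  "commands": [
    [[0, 0, 10], 0, 0.5],
    [[0, 0, 30], 0, 0.5],
    [[0, 0, 40], 0, 0.5],
    [[0, 0, 40], 0, 0.5],
    [[15, 6, 0], 0, 0.5],
    [[25, 10, 0], 0, 0.5],
    [[30, 12, 0], 0, 0.5],
    [[30, 12, 0], 0, 0.5],
    [[25, 10, 0], 0, 0.5],
    [[15, 6, 0], 0, 0.5],
    [[6, 3, 0], 0, 0.5],
    [[0, 0, 0], 0, 0.5],
    [[0, 0, 0], 0, 0.5]
  ]
}}

```text
clock: 40.45
position: [0.5797, 0.3004, 0.1776]
tool_rot: [-3.141, 0.0, 1.572]
force: [0.1, 0.5, -0.6]
grip_width: 0.0493
finger_force: 26.5
```

Run:
```python
from cup import *
s=bot.observe();print(s['clock'],s['position'],s['tool_rot'][2],s['force'],s['grip_width'])
f=cam('wrist','w15.png');g=cam('side');h=cam('scene')
p=s['position'];z=p[2]-.0583
for F in([f],[g],[h]):print('tall',locate(F,'tall',p[0],p[1],z,.015)[0],'cup',locate(F,'wide',.5815,.301,.006,.015)[0],'bowl',locate(F,'bowl',.583,.301)[0])
m=np.hstack([f['image'][60:360,130:530],g['image'][30:230,230:430].repeat(1,0).repeat(1,1)[:0] if 0 else cv2.resize(g['image'][60:210,230:430],(400,300))])
cv2.imwrite('pics/m15.png',m[:,:,::-1])
```

```text
40.45 [0.57969142 0.30035292 0.17762834] 1.5716683972056027 [ 0.06452326  0.50827126 -0.64913175] 0.04930338721161521
tall [185.0482, 0.5799, 0.3013] cup [176.6572, 0.584, 0.2989] bowl [120.3482, 0.5848, 0.3026]
tall [216.8754, 0.5778, 0.3022] cup [208.199, 0.584, 0.3042] bowl [138.7507, 0.5818, 0.2996]
tall [240.0934, 0.5628, 0.2893] cup [249.5985, 0.5801, 0.3012] bowl [122.6948, 0.5832, 0.3019]
```

Call:
{"method": "arm_command", "body": {
  "commands": [
    [[2.5, 0, -15], 0, 0.5],
    [[0, 0, -20], 0, 0.5],
    [[0, 0, -15], 0, 0.5],
    [[0, 0, -15], 0, 0.5],
    [[0, 0, -10], 0, 0.5],
    [[0, 0, -8], 0, 0.5],
    [[0, 0, -8], 0, 0.5],
    [[0, 0, -6], 0, 0.5],
    [[0, 0, -4], 0, 0.5],
    [[0, 0, 0], 0, 0.5]
  ]
}}

```text
clock: 41.6
position: [0.5829, 0.3005, 0.0759]
tool_rot: [-3.141, 0.0, 1.571]
force: [0.0, -0.1, -1.4]
grip_width: 0.0493
finger_force: 26.5
```

Call:
{"method": "arm_command", "body": {
  "commands": [
    [[0, 0, -2], 0, 0.5],
    [[0, 0, -2], 0, 0.5],
    [[0, 0, -1.5], 0, 0.5],
    [[0, 0, 0], 0, 0.5]
  ]
}}

```text
clock: 42.0
position: [0.5829, 0.3006, 0.0707]
tool_rot: [-3.141, 0.0, 1.571]
force: [-0.5, -0.1, -0.7]
grip_width: 0.049
finger_force: 26.5
```

Call:
{"method": "arm_command", "body": {
  "commands": [
    [[0, 0, -1.5], 0, 0.5],
    [[0, 0, -1.5], 0, 0.5],
    [[0, 0, 0], 0, 0.5]
  ]
}}

```text
clock: 42.3
position: [0.5833, 0.301, 0.0684]
tool_rot: [3.141, -0.001, 1.571]
force: [-0.7, -1.1, 6.5]
grip_width: 0.0492
finger_force: 26.7
```

Call:
{"method": "arm_command", "body": {
  "commands": [
    [[0, 0, 0], 0, -0.3],
    [[0, 0, 0], 0, -0.45],
    [[0, 0, 0], 0, -0.5],
    [[0, 0, 0], 0, -0.5],
    [[0, 0, 10], 0, -0.5],
    [[0, 0, 20], 0, -0.5],
    [[0, 0, 40], 0, -0.5],
    [[0, 0, 50], 0, -0.5],
    [[0, 0, 40], 0, -0.5],
    [[-30, -30, 0], 0, -0.5],
    [[-40, -40, 0], 0, -0.5],
    [[-40, -40, 0], 0, -0.5],
    [[-10, -40, 0], 0, -0.5],
    [[0, -40, 0], 0, -0.5],
    [[0, -40, 0], 0, -0.5],
    [[0, 0, 0], 0, -0.5]
  ]
}}

```text
clock: 43.9
position: [0.4722, 0.0748, 0.2285]
tool_rot: [3.141, 0.002, 1.565]
force: [0.3, 0.6, -1.0]
grip_width: 0.0639
finger_force: 0.0
```

Run:
```python
from cup import *
s=bot.observe();print(s['clock'],s['position'],s['force'],s['grip_width'])
g=cam('side');h=cam('scene')
for F in([g],[h]):print('tall',locate(F,'tall',.583,.301,.01,.015)[0],'cup',locate(F,'wide',.583,.301,.006,.015)[0],'bowl',locate(F,'bowl',.583,.301)[0])
m=np.zeros((600,800,3),np.uint8)
m[:,:400]=cv2.resize(g['image'][80:320,280:440],(400,600));m[:,400:]=cv2.resize(h['image'][60:300,190:350],(400,600))
cv2.imwrite('pics/m16.png',m[:,:,::-1])
c,s=np.cos(-.187),np.sin(-.187);O=np.array([.656,-.1765])
```

```text
43.9 [0.47224164 0.07476898 0.22846985] [ 0.32549202  0.60314045 -0.9902516 ] 0.06386586639552456
tall [211.3837, 0.5647, 0.2931] cup [202.1928, 0.5825, 0.3012] bowl [138.6393, 0.5809, 0.3012]
tall [246.2458, 0.5779, 0.3095] cup [234.5771, 0.5862, 0.3012] bowl [139.9789, 0.5832, 0.3019]
```

View pics/m16.png

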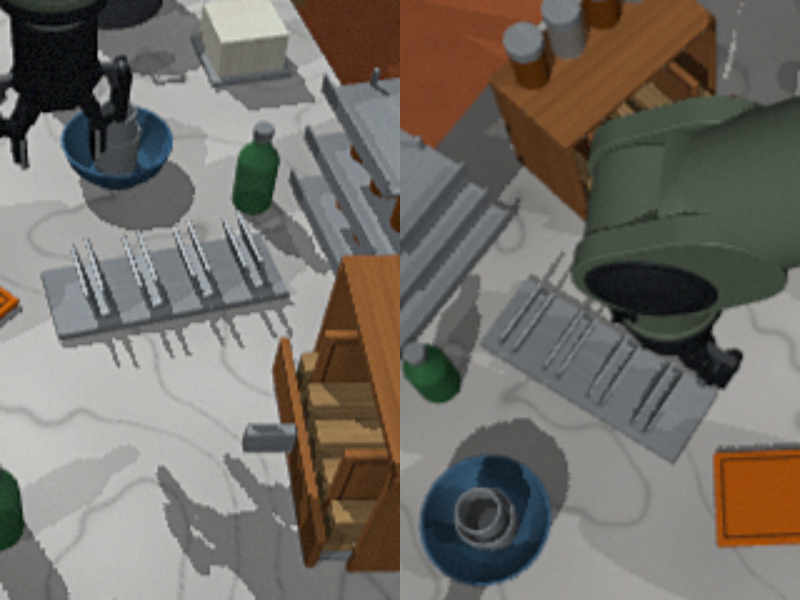

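Run:
```python
from h import *
import pickle
d=cam('side');f0=pickle.load(open('f0.pkl','rb'))['side'];w9=pickle.load(open('w9.pkl','rb'))[1];w8=pickle.load(open('w8.pkl','rb'))[1]
c,s=np.cos(-.187),np.sin(-.187);O=np.array([.656,-.1763])
def pt(x,y,z):return [O[0]+c*x-s*y,O[1]+s*x+c*y,z]
# profile across panel top front edge: brightness/colour along slide direction at y lines z=.068
xs=np.arange(-.16,.03,.001)
import warnings
for nm,f,off in(('t0',f0,0),('now',d,0)):
  for y in(0,):  # fin
    q=px(f,[pt(x,y,.07) for x in xs]).astype(np.float32)
    p=cv2.remap(f['image'],q[:,0],q[:,1],cv2.INTER_LINEAR)[:,0].astype(int)
    print(nm,'fin',[(round(float(x)*1000),*v) for x,v in zip(xs,p)][84:150:2])
```

```text
t0 fin [(-76, np.int64(184), np.int64(183), np.int64(183)), (-74, np.int64(170), np.int64(170), np.int64(168)), (-72, np.int64(150), np.int64(152), np.int64(152)), (-70, np.int64(131), np.int64(137), np.int64(142)), (-68, np.int64(127), np.int64(136), np.int64(139)), (-66, np.int64(130), np.int64(138), np.int64(142)), (-64, np.int64(132), np.int64(139), np.int64(145)), (-62, np.int64(133), np.int64(139), np.int64(145)), (-60, np.int64(134), np.int64(140), np.int64(144)), (-58, np.int64(135), np.int64(139), np.int64(145)), (-56, np.int64(132), np.int64(135), np.int64(140)), (-54, np.int64(131), np.int64(137), np.int64(142)), (-52, np.int64(131), np.int64(138), np.int64(142)), (-50, np.int64(130), np.int64(137), np.int64(142)), (-48, np.int64(130), np.int64(135), np.int64(142)), (-46, np.int64(130), np.int64(135), np.int64(139)), (-44, np.int64(130), np.int64(137), np.int64(140)), (-42, np.int64(131), np.int64(138), np.int64(142)), (-40, np.int64(130), np.int64(137), np.int64(143)), (-38, np.int64(130), np.int64(137), np.int64(142)), (-36, np.int64(131), np.int64(138), np.int64(144)), 
[... 1599 characters left out ...]
4(121)), (-38, np.int64(79), np.int64(83), np.int64(87)), (-36, np.int64(77), np.int64(81), np.int64(85)), (-34, np.int64(80), np.int64(83), np.int64(87)), (-32, np.int64(84), np.int64(86), np.int64(88)), (-30, np.int64(83), np.int64(87), np.int64(89)), (-28, np.int64(82), np.int64(87), np.int64(89)), (-26, np.int64(81), np.int64(85), np.int64(87)), (-24, np.int64(81), np.int64(86), np.int64(88)), (-22, np.int64(82), np.int64(85), np.int64(87)), (-20, np.int64(79), np.int64(83), np.int64(86)), (-18, np.int64(78), np.int64(82), np.int64(85)), (-16, np.int64(85), np.int64(88), np.int64(92)), (-14, np.int64(111), np.int64(115), np.int64(119)), (-12, np.int64(111), np.int64(115), np.int64(120))]
```

```bash
python3 -c "
from workcell import ticket
print(ticket.job_done())"
```

```text
the job is handed in; nothing more can be done
None
```

I've handed the job in. Both boards from the stand are upright in tray slots 1 and 4, and the tray is fully home. The tall cup stands inside the wide cup in the bowl, which is on the counter. The other items were not deliberately touched, though I didn't check them individually at the end.

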